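Shift the dish carriage under the reading head and latch it

TASK

Push the upright red pin of the dish reader along the long leg of its L-shaped slot, so that the carriage takes the culture dish under the reading head, then push the pin round the corner to the very end of the short leg, which locks the carriage. Only push the pin with the fingers, never pinch it, and do not touch the dish or its blue tray; leave the other things on the bench where they stand, and finish with the hand clear.

Things in the scene. Friction and masses are not known exactly. Their poses are not given: they have to be found in the camera images.
- reader: Dish reader, fixed to the bench: aluminium base 97 x 270 mm, origin at the centre of its underside; +x roughly away from the robot, +y roughly to its left. Flat white cover plate on the +y half (x -40..+47, y +9..+130 mm, top 21 mm above the bench, only flat screws on it) with an L-shaped slot 18 mm wide: long leg along x = 0, y = +105 to +30 mm; short leg at y = +30 mm, x = 0 to +28 mm.
- slot_start (a point): Where the pin's axis starts, at the outer end of the long leg, at the plate's top (21 mm above the bench): reader (0, +105) mm.
- slot_corner (a point): Where the pin's axis passes the corner of the L, at the plate's top: reader (0, +30) mm. The long leg is 75 mm from slot_start to here, along the reader's -y.
- slot_end (a point): Where the pin's axis must end, at the closed end of the short leg, at the plate's top: reader (+28, +30) mm. The short leg runs from the corner along the reader's +x.
- pin_top (a point): Centre of the top of the upright red pin (15 mm diameter), 62 mm above the bench, 41 mm above the white plate; the pin stands upright in the slot, is captive and cannot be lifted.
- carriage (a joint): Travel of the carriage with the pin, tray and dish along the long leg, in m: 0 at the start, 0.075 at the end (corner). Moves along the reader's -y. Friction about 2.5 N and light damping; it stays where it is left. Once the pin is in the short leg it is locked to within about 2 mm.
- pin (a joint): (pin_c1, c2, c3, c4 in the rules are its +y, -y, -x and +x sides, carriage_c0 to c10 the tray.) Travel of the pin along the short leg, in m: 0 in the long leg, 0.028 at the end of the short leg. Moves along the reader's +x. Friction about 1.8 N and light damping; it stays where it is left. The slot's edges block it (2 mm of play) until the carriage is within about 2 mm of its end.
- tray_centre (a point): Centre of the floor of the round blue tray (73 mm across, rim 17 mm above the bench) that the carriage carries, 12 mm above the bench, 128 mm ahead (reader -y) of the pin's long-leg position; moves with the carriage.
- dish: Shallow round culture dish, 63 mm across, 14 mm high, with a brownish red filling, lying loose in the blue tray; origin at the centre of its underside. Rides along; not to be touched.
- read_spot (a point): The reading position: where the dish's centre underside comes to lie, 12 mm above the bench, below the reading head: a fixed white bridge 50 mm wide along the travel, top 62 mm above the bench, centred over this point.
- dropper_green: Bystander: white dropper bottle with green cap, 33 x 33 x 76 mm, origin under its centre.
- dropper_yellow: Bystander: white dropper bottle with yellow cap, 33 x 33 x 75 mm, origin under its centre.
- slide_box: Bystander: small white carton with a dark blue end, 31 x 80 x 30 mm, origin under its centre.
- cup_yellow: Bystander: white sample cup with yellow lid, 51 x 51 x 63 mm, origin under its centre.
- dish_spare: Bystander: another culture dish with a yellowish filling, 63 mm across, 14 mm high, on the bench, origin under its centre.
- strip_tub: Bystander: white upright tub with white lid and a blue band, 48 x 44 x 107 mm, origin under its centre.

How it is judged:
On the way, in this order (a step that is already met when the one before it is completed fails the run):
1. the pin reaches the end of the long leg, still in the long leg (value of joint carriage above 0.069 m and value of joint pin below 0.006 m).
2. the pin reaches the end of the short leg (value of joint carriage above 0.069 m and value of joint pin above 0.024 m), for 0.2 s.
At the end, for the whole second after the job is handed in: The pin rests at the end of the short leg (at least 24 of 28 mm along it, the carriage within 6 mm of its end), and the dish lies flat in its tray at rest, centred below the reading head to 9 mm (all of step 2 and horizontal distance between dish and read_spot below 0.009 m and z of dish in the frame of read_spot below 0.006 m and angle between dish's own z axis and vertical below 0.1 rad and linear speed of dish below 0.02 m/s); the robot touches nothing.
It fails at once if the pin is pinched (pressed on opposite sides at once) ((contact force between the fingers and pin_c1 above 1 N and contact force between the fingers and pin_c2 above 1 N) or (contact force between the fingers and pin_c3 above 1 N and contact force between the fingers and pin_c4 above 1 N)).
It fails at once if the robot touches the dish or the blue tray (contact force between any of the fingers, the arm and dish above 0.5 N or contact force between any of the fingers, the arm and carriage_c0 above 0.5 N or contact force between any of the fingers, the arm and carriage_c1 above 0.5 N or contact force between any of the fingers, the arm and carriage_c2 above 0.5 N or contact force between any of the fingers, the arm and carriage_c3 above 0.5 N or contact force between any of the fingers, the arm and carriage_c4 above 0.5 N or contact force between any of the fingers, the arm and carriage_c5 above 0.5 N or contact force between any of the fingers, the arm and carriage_c6 above 0.5 N or contact force between any of the fingers, the arm and carriage_c7 above 0.5 N or contact force between any of the fingers, the arm and carriage_c8 above 0.5 N or contact force between any of the fingers, the arm and carriage_c9 above 0.5 N or contact force between any of the fingers, the arm and carriage_c10 above 0.5 N).
It fails at once if the dish is lifted out of or jumps from its tray (z of dish in the frame of tray_centre above 0.006 m or angle between dish's own z axis and vertical above 0.3 rad).
It fails at once if a bystander is moved by more than 15 mm (distance of any of dropper_green, dropper_yellow, slide_box, cup_yellow, dish_spare, strip_tub from where it was at the start of the episode above 0.015 m).
It also fails if it takes over 40 s, if anything falls off the work surface, if the arm or the gripper's body presses on something with over 40 N, if the wrist force passes 120 N, or if a joint passes its speed limit or range.

ROBOT

A 7-joint arm with a two-finger parallel gripper is mounted at the origin on a cart in front of the work surface, level with it; the furniture and walls round the work are solid. World frame = base frame: x ahead of the robot, y to its left, z up, the work surface at z = 0. Lengths are in m, angles in rad, forces in N, time in s.
With the tool pointing down it reaches from about 0.4 to 0.9 m from the base axis. Payload 5.5 kg.
Tool frame: the origin (TCP) lies on the centre line of the jaws, within the pads' length; the fingertips stand ctrl.nose_length ahead of it and the grasp point (between the pads) lies 2 mm behind it (ctrl.nose_length is the distance from the TCP to the fingertips, in m); z points along the fingers, y is the line along which they close (so a half turn about z gives the same grasp; the last joint's range is limited). The gripper opens to 85 mm and grips with 20 to 120 N. Pads are 22 mm wide; open, the fingers measure 114 mm over their backs; the gripper's body (76 mm by 85 mm) begins 54 mm behind the grasp point. The pads swing forward as they close: fully open they stand 13 mm farther back than shut.
Start: joints at [1.386, 0.501, -0.427, 1.55, 0.221, 1.138, -0.21], TCP at [0.281, -0.586, 0.248] pointing down, gripper open.
Joint ranges: [-2.88, 2.88], [-0.31, 2.03], [-1.54, 1.56], [0.2, 2.42], [-1.41, 4.55], [0.19, 2.02], [-2.57, 2.57]. Speed limits (rad/s): [2.57, 2.57, 3.14, 3.14, 3.14, 3.14, 3.14].

INTERFACE

Orientations are given as a unit quaternion [x, y, z, w].
In Python, from workcell import ctrl gives the robot as it stands.
- The arm moves only by the shell command python3 -m pendant 'ROWS' [FORCE]. ROWS is JSON, a list of rows, each a list of 3 entries, a list of its own where there are three numbers: the turn, a rotation vector about the world's x, y, z scaled (see below), then the shift along the world's x, y, z scaled (see below), then the opening, from 0 (shut) to 1 (fully open). A call has 1 to 12 rows; each row is the pose to reach, as a shift and turn from the pose commanded when the call began, turning the shorter way round; what a row does not reach only later rows make up. The controller multiplies each number of a shift by 150 mm and each number of a turn by 360 degrees. A row lasts 1/12 s, in which the tool goes at most 41.7 mm and 7.16 degrees, less where a joint would pass 70% of its speed; a pose out of reach is approached as far as the arm can. A call with a number of a shift or a turn outside -1 to 1 is refused whole. A call with a gripper value outside its range is refused whole. The fingers move at their own pace and stop on an object; FORCE is the grip in N (left out, the last holds). Time passes only in rows, so rows that repeat a pose let the fingers close. It gives the time, the measured TCP pose, the force, the opening and the grip force at its end, in the units of the state.
- ctrl.observe(): the state, without advancing time (a new reading comes with each control period).
- ctrl.read_camera(name): name is "scene" or "side" or "wrist"; returns a dict with "image" (400x640x3 uint8, red, green, blue), "fx", "fy", "cx", "cy" (pixels), "dist" ([k1, k2, p1, p2, k3] as OpenCV has them; the pictures are not rectified), "T" (4x4, takes a point from camera to world coordinates). Camera axes: x right, y down, z forward; pixel columns grow to the right and rows downward; lengths in m; the calibration is good to about 2 mm. A picture is of the moment at which its call begins. There is no depth.
- ctrl.hand_in(): hands the job in; it is judged then, once.
The state is a dict: "time": time; "joints": joint angles; "joint_velocities": joint speeds; "tau": joint torques, N m; "tool_pos": TCP position; "tool_rot": TCP orientation; "wrist_force": force on the tool from outside, world axes, zero at the start; "wrist_torque": the same for the moment, N m; "finger_gap": finger opening in m; "gripper_force": force on a finger pad.
Only numpy, scipy, OpenCV 4.12 (cv2) and the standard library are available. Lean on these libraries where they do the work, as an engineer would, in place of code of your own. Each camera call takes 0.05 s, during which the arm holds its last target. There are 200 camera calls.

## Working session

There is one attempt and no reset: what is moved stays moved. The work goes in short steps, Python scripts to look and compute and a shell command to move; the robot and the scene stay as the last step left them, time stands still between calls to the robot, and variables do not carry over. Pictures are saved under pics/ and viewed, at most 10 in all, crops included, and the job is handed in when it is done.

```bash
ls; mkdir -p pics; cat > h.py <<'E'
import numpy as np, cv2
from workcell import ctrl
def cap(n,tag):
    c=ctrl.read_camera(n); cv2.imwrite(f'pics/{tag}.png',cv2.cvtColor(c['image'],cv2.COLOR_RGB2BGR))
    np.savez(f'pics/{tag}.npz',**{k:np.array(c[k]) for k in c}); return c
def ray(c,uv):
    K=np.array([[c['fx'],0,c['cx']],[0,c['fy'],c['cy']],[0,0,1.]])
    p=cv2.undistortPoints(np.array([[uv]],float),K,np.array(c['dist'],float))[0,0]
    T=np.array(c['T']); d=T[:3,:3]@np.array([p[0],p[1],1]); return T[:3,3],d/np.linalg.norm(d)
def at_z(c,uv,z):
    o,d=ray(c,uv); return o+d*(z-o[2])/d[2]
def tri(cs,uvs):
    A=np.zeros((3,3));b=np.zeros(3);R=[ray(c,u) for c,u in zip(cs,uvs)]
    for o,d in R:
        P=np.eye(3)-np.outer(d,d);A+=P;b+=P@o
    x=np.linalg.solve(A,b)
    return x,[np.linalg.norm((np.eye(3)-np.outer(d,d))@(x-o)) for o,d in R]
def proj(c,X):
    T=np.linalg.inv(np.array(c['T']));K=np.array([[c['fx'],0,c['cx']],[0,c['fy'],c['cy']],[0,0,1.]])
    return cv2.projectPoints(np.array(X,float).reshape(-1,3),cv2.Rodrigues(T[:3,:3])[0],T[:3,3],K,np.array(c['dist'],float))[0][:,0]
E
python3 - <<'E'
from h import *
for n in ['scene','side','wrist']:
    c=cap(n,n+'0'); print(n,np.round(c['T'],3).tolist(),c['fx'])
s=ctrl.observe(); print(s['time'],s['tool_pos'],s['tool_rot'],s['finger_gap'],ctrl.nose_length)
E
```

```text
pics
scene [[-0.836, -0.342, 0.428, -0.021], [-0.548, 0.522, -0.654, 0.707], [0.0, -0.782, -0.624, 0.859], [0.0, 0.0, 0.0, 1.0]] 475.247450469977
side [[-0.98, -0.124, 0.159, 0.315], [-0.201, 0.63, -0.75, 0.747], [-0.007, -0.767, -0.642, 0.813], [0.0, 0.0, 0.0, 1.0]] 496.1073622464488
wrist [[0.433, -0.857, -0.281, 0.353], [-0.901, -0.412, -0.132, -0.551], [-0.002, 0.31, -0.951, 0.372], [0.0, 0.0, 0.0, 1.0]] 284.4900388032784
0.15 [ 0.28117962 -0.58547923  0.24748099] [ 9.75035547e-01  2.22047503e-01 -1.39668340e-04 -7.54405683e-04] 0.0854419325531631 0.017
```

View pics/scene0.png

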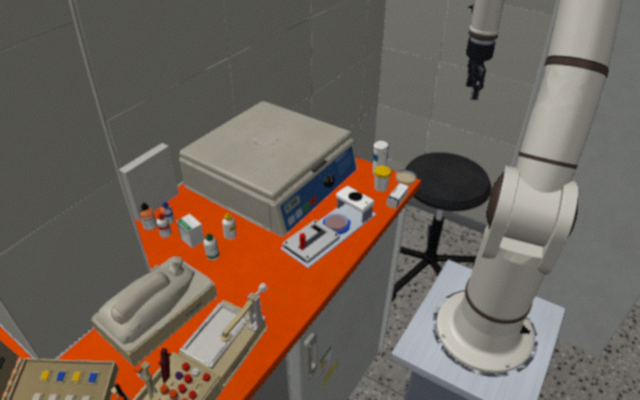

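View pics/side0.png

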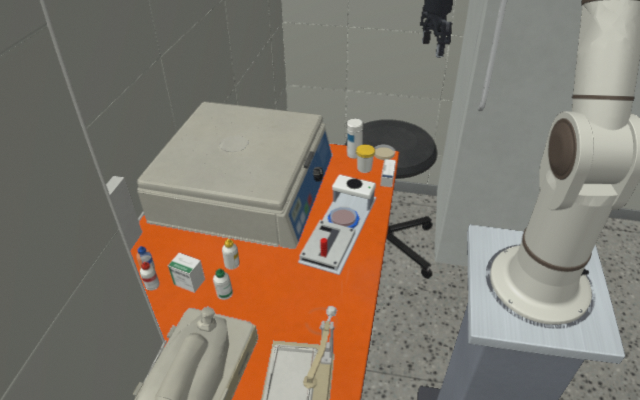

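Both views show the reader at mid-bench, in front of a large grey box. The red pin is at about (303,240) in scene and (323,246) in side. Next I'll enlarge both crops.

```bash
python3 - <<'E'
import cv2,numpy as np
a=cv2.imread('pics/scene0.png')[150:280,270:430]; b=cv2.imread('pics/side0.png')[140:280,285:415]
a=cv2.resize(a,None,fx=4,fy=4,interpolation=cv2.INTER_CUBIC)
b=cv2.resize(b,None,fx=4,fy=4,interpolation=cv2.INTER_CUBIC)
cv2.imwrite('pics/ca.png',a);cv2.imwrite('pics/cb.png',b);print(a.shape,b.shape)
E
```

```text
(520, 640, 3) (560, 520, 3)
```

View pics/ca.png

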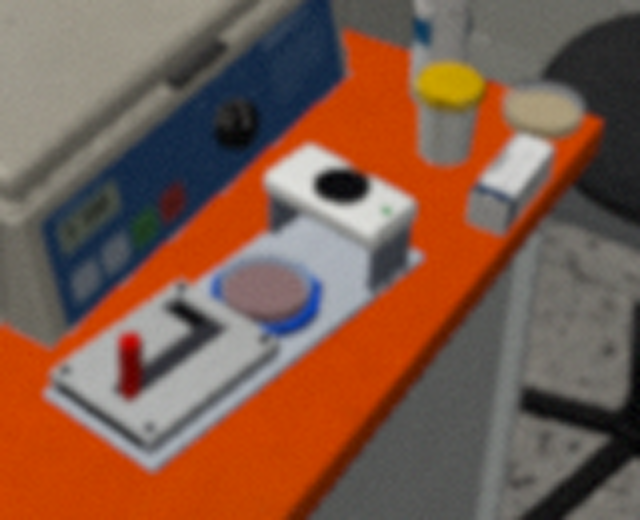

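View pics/cb.png

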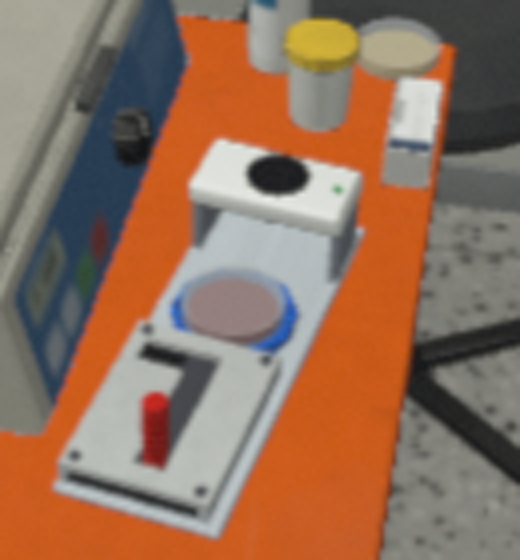

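The enlarged crops show the pin, the L slot (its short leg pointing at the box), the dish and the bridge. I'll fit the reader pose to plate corners read from both views, and triangulate the pin top independently.

```bash
cat > fit.py <<'E'
from h import *
from scipy.optimize import least_squares
S=dict(np.load('pics/scene0.npz'));D=dict(np.load('pics/side0.npz'))
fs=lambda p:np.array(p)/4+[270,150]; fd=lambda p:np.array(p)/4+[285,140]
P=np.array([[47,130,21],[-40,130,21],[-40,9,21],[47,9,21],[0,105,62],[0,105,21],[-48,135,5],[-48,-135,5]])/1e3
us=fs([[50,372],[150,445],[277,345],[182,283],[130,338],[130,393],[153,464],[424,257]])
ud=fd([[62,462],[205,511],[280,355],[140,325],[154,400],[153,463],[217,533],[363,230]])
def W(q):
    c,s=np.cos(q[2]),np.sin(q[2]);return P@np.array([[c,-s,0],[s,c,0],[0,0,1]]).T+[q[0],q[1],q[3]]
f=lambda q:np.r_[proj(S,W(q))-us,proj(D,W(q))-ud].ravel()
r=least_squares(f,[.5,-.1,0,0],loss='soft_l1');q=r.x
print(np.round(q,4));print(np.round(f(q).reshape(2,-1,2),1).tolist())
for n,i in [('pin_top',4),('corner A',0),('corner B',1),('C',2),('D',3)]:
    x,e=tri([S,D],[us[i],ud[i]]);print(n,np.round(x,4),np.round(e,4),np.round(W(q)[i],4))
for n,a,b in [('box front bottom left',(62,335),(42,430)),('box top-front left',(10,215),None),('cup top',(448,85),(322,42)),('panel top right',(335,0),(180,0))]:
    if b: print(n,tri([S,D],[fs(a),fd(b)]))
E
python3 fit.py
```

```text
[ 0.448  -0.0812 -0.1702 -0.001 ]
[[[-0.2, 0.5], [-0.1, -0.4], [0.9, -0.7], [-0.3, -0.7], [-0.1, 1.0], [0.2, -0.8], [0.2, 2.1], [0.4, 0.3]], [[-1.5, 0.4], [0.5, -1.0], [-0.1, 0.8], [-0.5, -1.0], [-0.2, 0.5], [0.2, -2.0], [0.1, 1.2], [0.1, -0.0]]]
pin_top [0.4653 0.0229 0.0641] [0.0007 0.0007] [0.4658 0.0223 0.061 ]
corner A [0.5114 0.0445 0.0287] [0.0003 0.0003] [0.5163 0.039  0.02  ]
corner B [0.432  0.0514 0.015 ] [0.0006 0.0006] [0.4306 0.0537 0.02  ]
C [ 0.4091 -0.06    0.0252] [0.002 0.002] [ 0.4101 -0.0656  0.02  ]
D [ 0.4946 -0.0795  0.0183] [0.0004 0.0004] [ 0.4959 -0.0803  0.02  ]
box front bottom left (array([0.53296822, 0.00474259, 0.0131913 ]), [np.float64(0.0037058160914779045), np.float64(0.003705816091477953)])
cup top (array([ 0.42194711, -0.31448146,  0.06733268]), [np.float64(0.00021470428906060347), np.float64(0.00021470428906040582)])
panel top right (array([ 0.51581779, -0.31058639,  0.09924711]), [np.float64(0.00741454034819061), np.float64(0.007414540348190512)])
```

The fit agrees: reader at (0.448, -0.081), yaw -0.170, and the pin top triangulates to z = 64 mm against the given 62. Now I'll check the obstacle clearances, then move above the pin's +y side with the fingers shut.

```bash
cat >> fit.py <<'E'
E
python3 - <<'E'
from h import *
S=dict(np.load('pics/scene0.npz'));D=dict(np.load('pics/side0.npz'))
for n,a,b in [('green cap top',(210,236),(221,271)),('yellow cap top',(228,214),(229,240)),('lid front left top',(268,208),(302,190)),('box front-left bottom',(281,230),(295,240)),('lid far right top',(353,136),(327,117)),('L box bottom left',(285,234),(296,248))]:
    x,e=tri([S,D],[a,b]);print(n,np.round(x,3),np.round(e[0],3))
o=np.array([.448,-.0812]);c,s=np.cos(-.1702),np.sin(-.1702);R=np.array([[c,-s],[s,c]])
st=ctrl.observe();t=st['tool_pos'];print(t,st['time'])
for n,p in [('pre',(0,.1385)),('corner finger',(0,.0485)),('back',(0,.065)),('side',(-.04,.065)),('side2',(-.04,.03)),('end',(.028-.0075-.0145,.03))]:
    w=o+R@p;print(n,np.round(w,4),np.round((w-t[:2])/.15,3))
print('turn',(np.pi/2-.1702-np.arctan2(.433,.90))/2/np.pi)
E
```

```text
green cap top [0.645 0.155 0.071] 0.0
yellow cap top [0.655 0.077 0.079] 0.0
lid front left top [0.476 0.124 0.249] 0.025
box front-left bottom [0.527 0.028 0.054] 0.001
lid far right top [ 0.526 -0.322  0.149] 0.003
L box bottom left [0.53  0.01  0.018] 0.004
[ 0.28117962 -0.58547923  0.24748099] 0.15
pre [0.4715 0.0553] [1.269 4.272]
corner finger [ 0.4562 -0.0334] [1.167 3.681]
back [ 0.459  -0.0171] [1.186 3.789]
side [ 0.4196 -0.0104] [0.923 3.834]
side2 [ 0.4137 -0.0449] [0.883 3.604]
end [ 0.459  -0.0526] [1.185 3.552]
turn 0.15154315015529046
```

```bash
python3 -m pendant '[[[0,0,0.01],[0.07,0.22,0],0],[[0,0,0.025],[0.15,0.47,0],0],[[0,0,0.04],[0.22,0.73,0],0],[[0,0,0.05],[0.3,1,0],0],[[0,0,0.05],[0.3,1,0],0]]' 20
python3 -m pendant '[[[0,0,0.01],[0.07,0.22,0],0],[[0,0,0.025],[0.15,0.47,0],0],[[0,0,0.04],[0.22,0.73,0],0],[[0,0,0.05],[0.3,1,0],0],[[0,0,0.05],[0.3,1,0],0]]'
python3 -m pendant '[[[0,0,0.01],[0.07,0.22,0],0],[[0,0,0.025],[0.15,0.47,0],0],[[0,0,0.04],[0.22,0.73,0],0],[[0,0,0.05],[0.3,1,0],0],[[0,0,0.05],[0.3,1,0],0]]'
python3 -m pendant '[[[0,0,0],[0.07,0.22,0],0],[[0,0,0],[0.15,0.47,0],0],[[0,0,0],[0.22,0.73,0],0],[[0,0,0],[0.3,1,0],0],[[0,0,0],[0.3,1,0],0]]'
python3 -m pendant '[[[0,0,0],[0.04,0.14,0],0],[[0,0,0],[0.07,0.27,0],0],[[0,0,0],[0.07,0.27,0],0],[[0,0,0],[0.07,0.27,0],0]]'
python3 - <<'E'
from h import *
c=cap('wrist','w1');s=ctrl.observe();t=s['tool_pos'];print(s['tool_pos'],s['tool_rot'],s['finger_gap'],s['wrist_force'])
print('predicted pin top px',proj(c,[[.4655,.0225,.062],[.4655,.0225,.021],[.4804,-.0561,.021]]),np.round(c['T'],3).tolist())
E
```

```text
time: 0.57
tool_pos: [0.3302, -0.4267, 0.248]
tool_rot: [0.926, 0.378, 0.001, -0.002]
wrist_force: [-0.1, 1.1, 0.6]
finger_gap: 0.0253
gripper_force: 0.0
time: 0.98
tool_pos: [0.374, -0.2777, 0.2485]
tool_rot: [0.855, 0.518, 0.001, -0.001]
wrist_force: [0.0, 0.2, 0.7]
finger_gap: 0.0003
gripper_force: 0.0
time: 1.4
tool_pos: [0.4186, -0.1282, 0.249]
tool_rot: [0.764, 0.645, 0.001, -0.0]
wrist_force: [0.4, 0.3, 0.8]
finger_gap: 0.0001
gripper_force: 0.0
time: 1.82
tool_pos: [0.4633, 0.023, 0.2494]
tool_rot: [0.765, 0.644, 0.003, -0.001]
wrist_force: [0.1, 0.3, -0.3]
finger_gap: 0.0003
gripper_force: 0.0
time: 2.15
tool_pos: [0.472, 0.0553, 0.2482]
tool_rot: [0.767, 0.641, 0.0, -0.0]
wrist_force: [0.4, 0.9, 0.4]
finger_gap: 0.0001
gripper_force: 0.0
[0.47191553 0.05411852 0.2481151 ] [ 7.67880392e-01  6.40593170e-01 -2.71597823e-04 -1.42458243e-04] 0.00027651458272575773 [-0.80578319 -0.82757046 -0.3503552 ]
predicted pin top px [[322.67771039 212.42208892]
 [322.70546528 201.6802322 ]
 [343.40679854 253.14084034]] [[0.984, -0.169, -0.055, 0.486], [-0.178, -0.936, -0.305, 0.133], [-0.0, 0.31, -0.951, 0.373], [0.0, 0.0, 0.0, 1.0]]
```

View pics/w1.png

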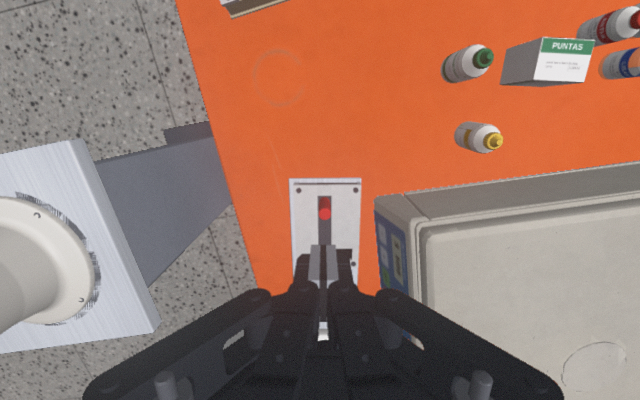

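The pin is at (325,213), predicted (322.7,212.4), so the calibration is good to 1–2 mm. The picture also shows the gripper linkage spreading about ±75 mm along the closing line. That would hit the grey box on the right, whose face is about 70 mm away. I'll turn the hand 90° so the closing line lies along the reader's y and the camera faces the robot.

```bash
python3 -c "
from workcell import ctrl;import numpy as np;print(np.round(ctrl.observe()['joints'],3))"
python3 -m pendant '[[[0,0,0.02],[0,0,0],0],[[0,0,0.04],[0,0,0],0],[[0,0,0.06],[0,0,0],0],[[0,0,0.08],[0,0,0],0],[[0,0,0.1],[0,0,0],0],[[0,0,0.12],[0,0,0],0],[[0,0,0.125],[0,0,0],0],[[0,0,0.125],[0,0,0],0]]'
python3 -c "
from workcell import ctrl;import numpy as np;print(np.round(ctrl.observe()['joints'],3))"
```

```text
[ 0.668  0.273 -0.961  1.963  0.26   1.035 -0.591]
time: 2.87
tool_pos: [0.4718, 0.0526, 0.248]
tool_rot: [0.465, 0.885, -0.0, -0.0]
wrist_force: [0.2, -0.5, 0.4]
finger_gap: -0.0002
gripper_force: 0.0
[ 0.793  0.335 -1.129  1.961  0.348  1.06   0.115]
```

```bash

python3 -m pendant '[[[0,0,0.02],[0,0,0],0],[[0,0,0.04],[0,0,0],0],[[0,0,0.06],[0,0,0],0],[[0,0,0.08],[0,0,0],0],[[0,0,0.1],[0,0,0],0],[[0,0,0.12],[0,0,0],0],[[0,0,0.127],[0,0,0],0],[[0,0,0.127],[0,0,0],0]]'
python3 - <<'E'
from h import *
s=ctrl.observe();print(np.round(s['joints'],3),s['tool_pos'])
c=cap('wrist','w2');print(proj(c,[[.4655,.0225,.062],[.4655,.0225,.021]]),np.round(c['T'],3).tolist())
E
```

```text
time: 3.53
tool_pos: [0.4719, 0.0533, 0.2479]
tool_rot: [0.085, 0.996, -0.0, -0.0]
wrist_force: [-0.6, -0.7, -0.8]
finger_gap: 0.0001
gripper_force: 0.0
[ 0.904  0.446 -1.319  1.959  0.484  1.115  0.785] [0.47185238 0.05326489 0.24790167]
[[294.97891809 184.18001158]
 [297.98310293 176.17798324]] [[0.169, 0.937, 0.305, 0.393], [0.986, -0.161, -0.052, 0.067], [0.001, 0.31, -0.951, 0.373], [0.0, 0.0, 0.0, 1.0]]
```

View pics/w2.png

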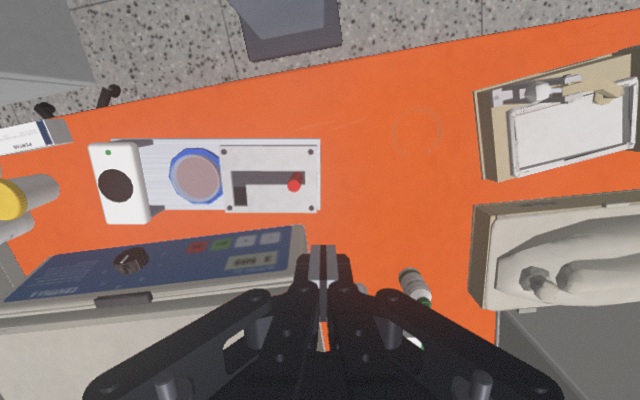

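The pin is at (293,185), predicted (295,184), so it is still consistent. The linkage now lies along the reader's y, clear of the box. I'll descend on the pin's +y side.

```bash
python3 - <<'E'
from h import *
c=dict(np.load('pics/w2.npz'))
for uv,z in [((305,228),.12),((308,252),.149),((60,300),.149)]: print(at_z(c,uv,z))
E
python3 -m pendant '[[[0,0,0],[-0.02,0.067,-0.2],0],[[0,0,0],[-0.02,0.067,-0.45],0],[[0,0,0],[-0.02,0.067,-0.7],0],[[0,0,0],[-0.02,0.067,-0.9],0],[[0,0,0],[-0.02,0.067,-1],0],[[0,0,0],[-0.02,0.067,-1],0]]'
```

```text
[0.49621599 0.03159031 0.12      ]
[0.50725191 0.03389501 0.149     ]
[ 0.51823835 -0.20857333  0.149     ]
time: 4.08
tool_pos: [0.4664, 0.0635, 0.0953]
tool_rot: [0.085, 0.996, -0.001, -0.003]
wrist_force: [0.0, 0.5, 0.1]
finger_gap: -0.0002
gripper_force: 0.0
```

```bash
python3 - <<'E'
from h import *
a=dict(np.load('pics/w1.npz'));b=dict(np.load('pics/w2.npz'))
A=a['image'];B=b['image']
v=np.hstack([cv2.resize(A[170:310,350:450],None,fx=4,fy=4,interpolation=2),cv2.resize(B[215:355,210:310],None,fx=4,fy=4,interpolation=2)])
cv2.imwrite('pics/lid.png',v[:,:,::-1])
print(tri([a,b],[(375,197),(304,228)]))
E
```

```text
(array([0.53278745, 0.0183772 , 0.02832808]), [np.float64(0.0009083795802070082), np.float64(0.0009083795802070502)])
```

View pics/lid.png

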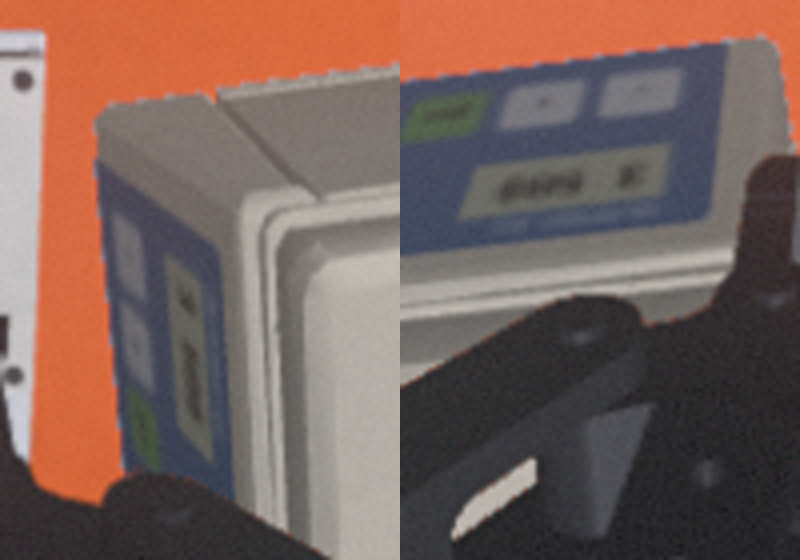

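The crop shows the box's bottom corner at w1 (375,197) and its top front corner at w1 (411,220) / w2 (294,276). I'll triangulate that top corner.

```bash
python3 - <<'E'
from h import *
a=dict(np.load('pics/w1.npz'));b=dict(np.load('pics/w2.npz'))
print(tri([a,b],[(411,220),(294,276)]))
print(tri([a,b],[(404.5,229),(283,269)]), 'panel top-left')
E
python3 -m pendant '[[[0,0,0],[0,0,-0.1],0],[[0,0,0],[0,0,-0.2],0],[[0,0,0],[0,0,-0.3],0],[[0,0,0],[0,0,-0.3],0],[[0,0,0],[0,0,-0.3],0]]'
```

```text
(array([0.5587263 , 0.00757541, 0.09656317]), [np.float64(0.0026858374721000673), np.float64(0.0026858374721000365)])
(array([ 0.55273631, -0.00495062,  0.08858236]), [np.float64(0.0023695830893457974), np.float64(0.0023695830893458395)]) panel top-left
time: 4.5
tool_pos: [0.4693, 0.0645, 0.0541]
tool_rot: [0.085, 0.996, -0.0, 0.0]
wrist_force: [-0.6, -0.1, -0.3]
finger_gap: 0.0003
gripper_force: 0.0
```

The box leans back (its top is at x ≥ 0.55), so there is ample clearance. Now the long-leg push: 85 mm along (-0.169, -0.985).

```bash
python3 -m pendant '[[[0,0,0],[-0.01,-0.06,-0.02],0],[[0,0,0],[-0.02,-0.12,-0.02],0],[[0,0,0],[-0.03,-0.18,-0.02],0],[[0,0,0],[-0.041,-0.24,-0.02],0],[[0,0,0],[-0.051,-0.3,-0.02],0],[[0,0,0],[-0.062,-0.36,-0.02],0],[[0,0,0],[-0.072,-0.42,-0.02],0],[[0,0,0],[-0.082,-0.48,-0.02],0],[[0,0,0],[-0.09,-0.53,-0.02],0],[[0,0,0],[-0.096,-0.56,-0.02],0],[[0,0,0],[-0.096,-0.56,-0.02],0]]'
python3 - <<'E'
from h import *
for n in ['side','scene']:
    c=cap(n,n+'1'); h=cv2.cvtColor(c['image'],cv2.COLOR_RGB2HSV)
    m=((h[...,0]<4)|(h[...,0]>174))&(h[...,1]>170)&(h[...,2]>70); m[:,:280]=0;m[:,400:]=0;m[:150]=0;m[280:]=0
    y,x=np.nonzero(m); print(n,len(x),x.min() if len(x) else 0, x.max() if len(x) else 0,y.min() if len(x) else 0,y.max() if len(x) else 0)
    for t in [0,.04,.05,.06,.065,.07,.075]:
        w=np.array([.448+.169*(.105-t),-.0812+.985*(.105-t),.061]); print(t,proj(c,w)[0])
print(ctrl.observe()['tool_pos'],ctrl.observe()['wrist_force'])
E
```

```text
time: 5.42
tool_pos: [0.4539, -0.0213, 0.05]
tool_rot: [0.085, 0.996, -0.001, -0.001]
wrist_force: [-0.3, -0.1, -0.2]
finger_gap: 0.0
gripper_force: 0.0
side 0 0 0 0 0
0 [323.3405929  240.47442595]
0.04 [329.9923321  228.21179688]
0.05 [331.60137275 225.2441411 ]
0.06 [333.18958812 222.3143783 ]
0.065 [333.97599731 220.86350838]
0.07 [334.75733254 219.42187508]
0.075 [335.53363704 217.98940101]
scene 1 332 332 191 191
0 [302.4514257  235.48193001]
0.04 [313.70372739 227.3381322 ]
0.05 [316.4503687  225.34914665]
0.06 [319.17095782 223.37859531]
0.065 [320.52156405 222.40017755]
0.07 [321.86575464 221.42630245]
0.075 [323.20356194 220.45694808]
[ 0.45367307 -0.0203736   0.0499036 ] [ 0.43193545 -0.10211917 -0.08439538]
```

```bash
python3 - <<'E'
from h import *
c=cap('wrist','w3');B=c['image'];S=dict(np.load('pics/side1.npz'))['image']
v=np.hstack([cv2.resize(B,None,fx=.75,fy=.75),cv2.resize(S[160:260,290:370],None,fx=3,fy=3,interpolation=2)])
cv2.imwrite('pics/v3.png',v[:,:,::-1]);print(v.shape)
E
```

```text
(300, 720, 3)
```

View pics/v3.png

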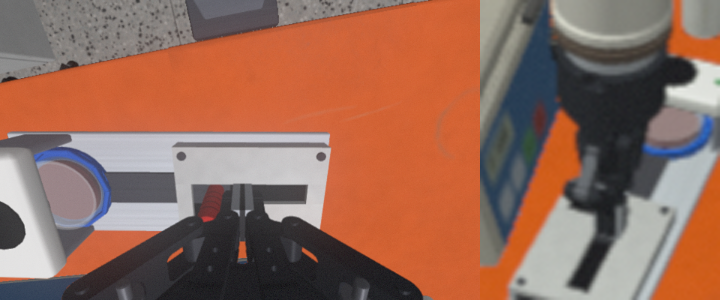

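The pin stands directly left of the fingers at about (290,260) in the full picture, close to the corner, and the dish is going under the bridge. I'll push the rest in small steps, watching the force.

```bash
python3 - <<'E'
from h import *
c=dict(np.load('pics/w3.npz'));o=np.array([.448,-.0812]);cc,s=np.cos(-.1702),np.sin(-.1702);R=np.array([[cc,-s],[s,cc]])
for uv in [(288,250),(292,248)]: print(R.T@(at_z(c,uv,.062)[:2]-o))
print(R.T@(ctrl.observe()['tool_pos'][:2]-o))
E
python3 -m pendant '[[[0,0,0],[-0.003,-0.02,0],0],[[0,0,0],[-0.006,-0.033,0],0],[[0,0,0],[-0.006,-0.033,0],0]]'
python3 -m pendant '[[[0,0,0],[-0.003,-0.02,0],0],[[0,0,0],[-0.003,-0.02,0],0],[[0,0,0],[-0.003,-0.02,0],0]]'
```

```text
[-0.02599589  0.04535258]
[-0.0269813   0.04715524]
[-0.0046877   0.06136476]
time: 5.82
tool_pos: [0.4533, -0.0241, 0.0502]
tool_rot: [0.084, 0.996, 0.0, -0.0]
wrist_force: [-0.8, 1.7, -0.1]
finger_gap: -0.0003
gripper_force: 0.7
time: 6.07
tool_pos: [0.4529, -0.0273, 0.0502]
tool_rot: [0.084, 0.996, -0.0, -0.0]
wrist_force: [-0.4, 1.9, -0.3]
finger_gap: 0.0002
gripper_force: 0.9
```

```bash

python3 -m pendant '[[[0,0,0],[-0.003,-0.02,0],0],[[0,0,0],[-0.003,-0.02,0],0],[[0,0,0],[-0.003,-0.02,0],0]]'
python3 -m pendant '[[[0,0,0],[-0.003,-0.02,0],0],[[0,0,0],[-0.003,-0.02,0],0],[[0,0,0],[-0.003,-0.02,0],0]]'
python3 - <<'E'
from h import *
c=cap('wrist','w4');o=np.array([.448,-.0812]);cc,s=np.cos(-.1702),np.sin(-.1702);R=np.array([[cc,-s],[s,cc]])
print('tool',R.T@(ctrl.observe()['tool_pos'][:2]-o))
h=cv2.cvtColor(c['image'],cv2.COLOR_RGB2HSV);m=((h[...,0]<6)|(h[...,0]>172))&(h[...,1]>160)&(h[...,2]>60);m[:200]=0;m[:,:200]=0;m[:,400:]=0
y,x=np.nonzero(m);print(len(x),x.min(),x.max(),y.min(),y.max())
for r in range(y.min(),y.max(),8): print(r,x[y==r].min() if (y==r).any() else 0,x[y==r].max() if (y==r).any() else 0)
for t in (.065,.07,.075):
  for z in (.021,.062): print(t,z,proj(c,np.r_[o+R@[0,.105-t],z])[0],[proj(c,np.r_[o+R@[0,.105-t-.0075],z])[0][0]])
E
```

```text
time: 6.32
tool_pos: [0.4526, -0.0307, 0.0502]
tool_rot: [0.084, 0.996, -0.0, -0.0]
wrist_force: [0.5, 1.5, -0.6]
finger_gap: 0.0001
gripper_force: 0.7
time: 6.57
tool_pos: [0.4526, -0.0322, 0.0504]
tool_rot: [0.083, 0.997, 0.001, 0.0]
wrist_force: [-0.5, 4.3, -1.4]
finger_gap: 0.0001
gripper_force: 2.6
tool [-0.00374752  0.04904139]
103 269 286 286 295
286 281 281
294 272 276
0.065 0.021 [308.04850077 255.19348853] [np.float64(295.71731958851217)]
0.065 0.062 [304.03364776 297.28821615] [np.float64(288.14047933474455)]
0.07 0.021 [299.82763626 255.17884525] [np.float64(287.4974063723972)]
0.07 0.062 [293.43783363 297.26869368] [np.float64(277.5479290171538)]
0.075 0.021 [291.60721034 255.16255048] [np.float64(279.2791060090744)]
0.075 0.062 [282.84377422 297.24418797] [np.float64(266.959662086634)]
```

The force is rising and the pin's left edge (col. 269) corresponds to about 74 mm of travel. I'll push a little more to seat it against the stop.

```bash

python3 -m pendant '[[[0,0,0],[-0.003,-0.02,0],0],[[0,0,0],[-0.003,-0.02,0],0],[[0,0,0],[-0.003,-0.02,0],0]]'
python3 -m pendant '[[[0,0,0],[-0.002,-0.01,0],0],[[0,0,0],[-0.002,-0.01,0],0],[[0,0,0],[-0.002,-0.01,0],0]]'
```

```text
time: 6.87
tool_pos: [0.4528, -0.0326, 0.0507]
tool_rot: [0.082, 0.997, 0.003, 0.001]
wrist_force: [0.8, 12.0, -3.0]
finger_gap: -0.0001
gripper_force: 5.6
time: 7.12
tool_pos: [0.4528, -0.0327, 0.0508]
tool_rot: [0.082, 0.997, 0.004, 0.001]
wrist_force: [1.9, 14.5, -3.4]
finger_gap: -0.0001
gripper_force: 7.2
```

Seated at the stop (14 N). Now I'll back off along +y, go round to the robot side of the pin, and line up at reader y = 30 mm.

```bash

python3 -m pendant '[[[0,0,0],[0.012,0.07,0],0],[[0,0,0],[0.025,0.145,0],0],[[0,0,0],[0.025,0.145,0],0],[[0,0,0],[-0.07,0.16,0],0],[[0,0,0],[-0.17,0.175,0],0],[[0,0,0],[-0.271,0.195,0],0],[[0,0,0],[-0.271,0.195,0],0],[[0,0,0],[-0.29,0.08,0],0],[[0,0,0],[-0.311,-0.042,0],0],[[0,0,0],[-0.311,-0.042,0],0],[[0,0,0],[-0.311,-0.042,0],0]]'
python3 - <<'E'
from h import *
o=np.array([.448,-.0812]);cc,s=np.cos(-.1702),np.sin(-.1702);R=np.array([[cc,-s],[s,cc]])
print('tool',R.T@(ctrl.observe()['tool_pos'][:2]-o),ctrl.observe()['tool_pos'])
a=cap('side','side2');b=cap('wrist','w5')
v=np.hstack([cv2.resize(b['image'],None,fx=.75,fy=.75),cv2.resize(a['image'][160:260,290:370],None,fx=3,fy=3,interpolation=2)])
cv2.imwrite('pics/v5.png',v[:,:,::-1])
for z in (.021,.062): print(proj(b,np.r_[o+R@[0,.03],z])[0]*.75,(proj(a,np.r_[o+R@[0,.03],z])[0]-[290,160])*3+[480,0])
E
```

```text
time: 8.03
tool_pos: [0.4057, -0.046, 0.0504]
tool_rot: [0.086, 0.996, -0.001, 0.0]
wrist_force: [0.7, 0.1, 0.2]
finger_gap: -0.0003
gripper_force: 0.0
tool [-0.04770208  0.02754809] [ 0.40565326 -0.0459702   0.05037619]
[243.90720877 236.07323208] [615.99527181 212.58717447]
[244.40696097 276.11822201] [616.59672786 172.99235749]
```

View pics/v5.png

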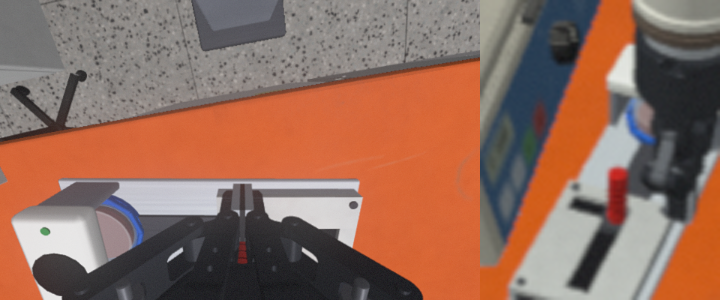

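In the side crop the pin stands at (617,172), predicted (616.6,173), so it is exactly at the corner with the fingers on its robot side. Now I'll push along the short leg (+x).

```bash

python3 -m pendant '[[[0,0,0],[0.05,0.005,0],0],[[0,0,0],[0.1,-0.004,0],0],[[0,0,0],[0.15,-0.012,0],0],[[0,0,0],[0.19,-0.02,0],0],[[0,0,0],[0.23,-0.026,0],0],[[0,0,0],[0.27,-0.033,0],0],[[0,0,0],[0.3,-0.038,0],0],[[0,0,0],[0.33,-0.043,0],0],[[0,0,0],[0.33,-0.043,0],0]]'
python3 -m pendant '[[[0,0,0],[0.02,-0.003,0],0],[[0,0,0],[0.026,-0.005,0],0],[[0,0,0],[0.026,-0.005,0],0]]'
python3 - <<'E'
from h import *
o=np.array([.448,-.0812]);cc,s=np.cos(-.1702),np.sin(-.1702);R=np.array([[cc,-s],[s,cc]])
print('tool',R.T@(ctrl.observe()['tool_pos'][:2]-o))
E
```

```text
time: 8.88
tool_pos: [0.4553, -0.0505, 0.0503]
tool_rot: [0.084, 0.996, 0.0, 0.0]
wrist_force: [-0.1, -0.7, 0.6]
finger_gap: -0.0001
gripper_force: 0.0
time: 9.13
tool_pos: [0.4584, -0.0512, 0.0503]
tool_rot: [0.084, 0.996, 0.0, -0.0]
wrist_force: [-0.1, 1.3, 1.4]
finger_gap: 0.0004
gripper_force: 0.3
tool [0.0051155  0.03134161]
```

```bash

python3 -m pendant '[[[0,0,0],[0.013,-0.002,0],0],[[0,0,0],[0.02,-0.003,0],0],[[0,0,0],[0.02,-0.003,0],0]]'
python3 -m pendant '[[[0,0,0],[0.013,-0.002,0],0],[[0,0,0],[0.013,-0.002,0],0],[[0,0,0],[0.013,-0.002,0],0]]'
python3 -m pendant '[[[0,0,0],[0.013,-0.002,0],0],[[0,0,0],[0.013,-0.002,0],0],[[0,0,0],[0.013,-0.002,0],0]]'
```

```text
time: 9.38
tool_pos: [0.4614, -0.0518, 0.0503]
tool_rot: [0.084, 0.996, 0.0, -0.0]
wrist_force: [-1.3, 1.3, -1.1]
finger_gap: 0.0
gripper_force: 0.6
time: 9.63
tool_pos: [0.4635, -0.0521, 0.0503]
tool_rot: [0.084, 0.996, -0.0, 0.0]
wrist_force: [-0.4, 0.6, -1.6]
finger_gap: -0.0
gripper_force: 0.5
time: 9.88
tool_pos: [0.4648, -0.0524, 0.0502]
tool_rot: [0.084, 0.996, -0.0, -0.0]
wrist_force: [-2.2, 2.3, 0.8]
finger_gap: -0.0001
gripper_force: 1.6
```

```bash

python3 -m pendant '[[[0,0,0],[0.013,-0.002,0],0],[[0,0,0],[0.013,-0.002,0],0],[[0,0,0],[0.013,-0.002,0],0]]'
python3 -m pendant '[[[0,0,0],[0.013,-0.002,0],0],[[0,0,0],[0.013,-0.002,0],0],[[0,0,0],[0.013,-0.002,0],0]]'
```

```text
time: 10.13
tool_pos: [0.4651, -0.0524, 0.05]
tool_rot: [0.084, 0.996, -0.0, -0.002]
wrist_force: [-8.1, 2.0, 4.9]
finger_gap: -0.0003
gripper_force: 3.9
time: 10.38
tool_pos: [0.4654, -0.0525, 0.0497]
tool_rot: [0.084, 0.996, -0.001, -0.003]
wrist_force: [-11.9, 1.5, 8.9]
finger_gap: 0.0001
gripper_force: 5.9
```

Firm stop at the end of the short leg. I'll back off towards the robot, rise, and check.

```bash

python3 -m pendant '[[[0,0,0],[-0.1,0.017,0],0],[[0,0,0],[-0.2,0.034,0],0],[[0,0,0],[-0.27,0.045,0],0],[[0,0,0],[-0.27,0.045,0],0],[[0,0,0],[-0.27,0.045,0.2],0],[[0,0,0],[-0.27,0.045,0.45],0],[[0,0,0],[-0.27,0.045,0.7],0],[[0,0,0],[-0.27,0.045,0.9],0],[[0,0,0],[-0.27,0.045,1],0],[[0,0,0],[-0.27,0.045,1],0],[[0,0,0],[-0.27,0.045,1],0]]'
python3 - <<'E'
from h import *
o=np.array([.448,-.0812]);cc,s=np.cos(-.1702),np.sin(-.1702);R=np.array([[cc,-s],[s,cc]])
a=cap('side','side3');b=cap('scene','scene3')
v=np.hstack([cv2.resize(b['image'][180:260,280:380],None,fx=4,fy=4,interpolation=2),cv2.resize(a['image'][170:250,300:400],None,fx=4,fy=4,interpolation=2)])
cv2.imwrite('pics/v6.png',v[:,:,::-1])
for n,p in [('end',(.028,.03,.061)),('24',(.024,.03,.061)),('corner',(0,.03,.061)),('dish',(0,-.098,.026))]: 
    w=np.r_[o+R@p[:2],p[2]];print(n,(proj(b,w)[0]-[280,180])*4,(proj(a,w)[0]-[300,170])*4+[400,0])
E
```

```text
time: 11.3
tool_pos: [0.4301, -0.047, 0.2012]
tool_rot: [0.085, 0.996, -0.001, 0.002]
wrist_force: [-0.3, -0.3, 0.2]
finger_gap: 0.0
gripper_force: 0.0
end [140.29392781 141.87135014] [495.20753111 179.81483879]
24 [144.88711167 144.69425977] [501.86769591 181.54230519]
corner [172.78488963 161.83581555] [542.1090535  191.97474399]
dish [298.89041361 108.45691736] [613.39337112 101.11169768]
```

View pics/v6.png

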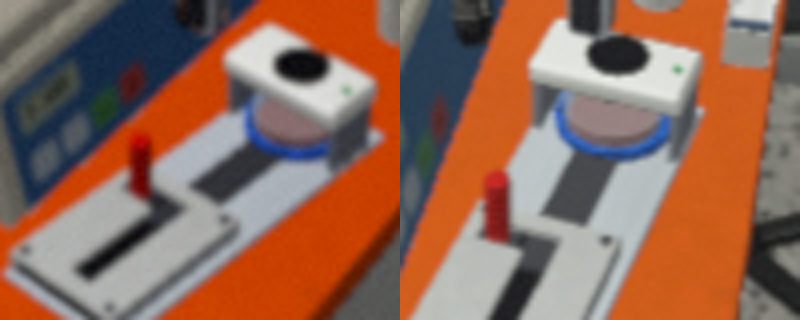

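The pin top is at (141,139) / (496,178), matching the predicted end of the short leg at (140,142) / (495,180). The dish lies flat in its tray under the head, and the hand is clear.

```bash
python3 -c "
from workcell import ctrl;print(ctrl.hand_in())"
```

```text
the job is handed in; nothing more can be done
None
```

The job is handed in: the pin was pushed along the long leg and round the corner to a firm stop at the end of the short leg, and the last pictures show it there with the dish flat under the reading head and the hand clear. The hand-in returned no verdict.

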